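# Slide the locked microscope carriage in to its stop

## Robot

A 7-joint arm with a two-finger parallel gripper is mounted at the origin on the work surface. World frame = base frame: x ahead of the robot, y to its left, z up, the work surface at z = 0. Lengths are in mm, angles in rad, forces in N, time in s.
With the tool pointing down it reaches from about 425 to 950 mm from the base axis. Payload 4.7 kg.
Tool frame: the origin (TCP) lies at the very end of the fingers, on their centre line; the grasp point (between the pads) lies 19 mm behind it; z points along the fingers, y is the direction in which the jaws open and shut (so a half turn about z gives the same grasp; the last joint's range is limited). The gripper opens to 85 mm and grips with 20 to 120 N. Pads are 22 mm wide; open, the fingers measure 114 mm over their backs; the gripper's body (76 mm by 85 mm) begins 54 mm behind the grasp point. The pads swing forward as they close: fully open they stand 13 mm farther back than shut.
Start: joints at [1.26, 0.469, -0.049, 1.532, 0.024, 1.141, -0.082], TCP at [187.754, -648.38, 231.335] pointing down, gripper open.
Joint ranges: [-2.59, 2.59], [-0.33, 1.99], [-1.39, 1.29], [0.1, 2.45], [-1.04, 4.18], [0.21, 1.99], [-2.66, 2.66]. Speed limits (rad/s): [2.57, 2.57, 3.14, 3.14, 3.14, 3.14, 3.14].

## Interface

Orientations are given as a 3x3 rotation matrix whose columns are the frame's x, y, z axes.
In Python, from bench import bot, eyes, workorder gives the robot as it stands.
- The arm moves only by the tool arm_command, never from a script. Its argument "targets" is a list of rows, each a list of 6 numbers: the shift along the tool's x, y, z in units of 30 mm (1.0 is 30 mm), then the turn, a rotation vector about the tool's x, y, z in units of 6 degrees (1.0 is 6 degrees). In form: [[dx, dy, dz, ax, ay, az], ...]. A call has 1 to 10 rows; each row is the pose to reach, as a shift and turn from the pose commanded when the call began, along the tool's axes at that moment; what a row does not reach only later rows make up. A row lasts 1/10 s, in which the tool goes at most 50 mm and 8.59 degrees, less where a joint would pass 70% of its speed; a pose out of reach is approached as far as the arm can. A call with a gripper value outside its range is refused whole. "jaw" is the opening, from -1 (shut) to 1 (fully open), set as the call begins (left out, the last holds). The fingers move at their own pace and stop on an object; "newtons" is the grip in N (left out, the last holds). Time passes only in rows, so rows that repeat a pose let the fingers close. It gives the time, the measured TCP pose, the force and the opening at its end, in the units of the state.
- bot.get_state(): the state, without advancing time (a new reading comes with each control period).
- eyes.grab_frame(name): name is "scene" or "top" or "wrist"; returns a dict with "image" (480x640x3 uint8, red, green, blue), "fov_y" (degrees; the focal length in pixels is half the picture's height over the tangent of half this angle, whatever the lens; pixels are square), "cx", "cy" (the principal point, pixels), "R" (3x3) and "t" (3): a world point X has camera coordinates R X + t; the wrist camera has in their place "mount" (4x4, takes a point from camera to tool coordinates, whose origin is the TCP and whose axes are the flange's). Camera axes: x right, y down, z forward; pixel columns grow to the right and rows downward; lengths in mm; the calibration is good to about 2 mm. The wrist camera is an equidistant fisheye: a pixel r from the principal point sees the ray r / f radians off the axis. A picture is of the moment at which its call begins: read the wrist's pose just before it. There is no depth.
- workorder.sign_off(): hands the job in, once; it reports no verdict.
The state is a dict: "clock": time; "qpos": joint angles; "qd": joint speeds; "effort": joint torques, N m; "tool_pos": TCP position; "ee_rot": TCP orientation; "force": force on the tool from outside, world axes, zero at the start; "ft_torque": the same for the moment, N m; "finger_gap": opening from 0.0 (shut) to 1.0 (fully open).
Only numpy, scipy, OpenCV 4.12 (cv2) and the standard library are available. Lean on these libraries where they do the work, as an engineer would, in place of code of your own. Each camera call takes 0.05 s, during which the arm holds its last target.

## Task

The mounted sample sits on the microscope's locked slide-in carriage. With closed fingertips press the red lock button on the carriage and, keeping it pressed, push the carriage in under the objective until it meets its end stop; then let the button come up so that the carriage is locked there, and move the fingers clear. Do not grasp or lift anything, do not touch the sample, keep it seated in its brass ring, and leave the other things on the table where they are.

Things in the scene. Friction and masses are not known exactly. Their poses are not given: they have to be found in the camera images.
- microscope: cream microscope, white camera on top, 465 high, fixed to the table, foot 500 x 170. Origin on the table under the stage, z up; its +x axis is the level way the carriage slides in, towards the column (front at x = 180). Head and objectives overhang from x = 22 on, 150 and more above the table. Black stage bed x = -275 to 125, 110 wide, its steel rails' top 85 above the table.
- carriage (a joint): how far the grey carriage (plate 250 x 90 x 12, top 97 above the table) has been slid in since the start, m; 0 at the start, and it cannot go farther out. The way to the end stop, an aluminium block on the bed before the column, is 75 to 110. Unlocked it slides with about 1.5 N of friction plus 6 N per m/s; locked, it rattles 1 to 2 at most.
- release (a joint): how far the red lock button is pressed, m: 0 up, 0.008 fully down. A spring raises it: about 3 N starts it moving, 5 N holds it fully down. It must be down by 5 mm or more for the lock to let go; the lock catches at the start place (small aluminium clamps on the bed's sides) and again at the end stop, where the button comes up only if the carriage is fully in.
- release_top (a point): centre of the flat top of the red lock button on the carriage, a pad 40 along the slide x 36 across; 109 above the table when up, 101 fully down. Its x axis is the sliding-in way. Dark steel ridges of the carriage (60 across, 8 thick) stand 25 before and behind it, 50 clear between, tops 6 above the raised button; fingers on the button may push against them.
- nest (a point): centre of the floor of the brass ring on the carriage (inner diameter 36, wall 6 high), 160 from the button along the sliding-in direction, 97 above the table. With the carriage at its end stop it lies under the objective, at x = +60 in the microscope's frame (at the start x = -50 to -15, y = 0).
- sample_mid (a point): centre of the loose sample, a green resin disc 32 in diameter and 18 high with a polished steel spot on top, lying in the brass ring; its z axis is up. Not to be touched.
- spare_a: bystander: black resin sample disc 32 in diameter, 18 high, on the table; origin under its centre
- spare_b: bystander: blue resin sample disc 32 in diameter, 18 high, on the table; origin under its centre
- oil: bystander: small amber dropper bottle, diameter 30, 70 high; origin under its centre
- objective: bystander: spare objective, dark steel, diameter 28, 46 high, standing; origin under its centre
- slidebox: bystander: yellow box for glass slides, 85 x 35 x 30; origin under its centre
- beaker: bystander: empty glass beaker, diameter 60, 75 high; origin under its centre
- screwdriver: bystander: screwdriver 140 long, lying on the table

How it is judged (in metres and radians):
On the way, in this order (a step that is already met when the one before it is completed fails the run):
1. the lock button is pressed before the carriage has moved (value of joint release above 0.004 m and value of joint carriage below 0.008 m), for 0.05 s.
2. the carriage is at its end stop with the button still pressed (value of joint release above 0.003 m and x of nest in the frame of microscope above 0.057 m), for 0.05 s.
At the end, for the whole second after the job is handed in: the carriage stands within 3.5 mm of its end stop, the lock button is up (pressed less than 1.5 mm), and the sample is still flat in its brass ring (within 6 mm of its centre), nothing moving (x of nest in the frame of microscope above 0.0565 m and value of joint release below 0.0015 m and velocity of joint carriage between -0.005 and 0.005 m/s and horizontal distance between sample_mid and nest below 0.006 m and z of sample_mid in the frame of nest below 0.012 m and angle between sample_mid's own z axis and vertical below 0.1 rad); the robot touches nothing.
It fails at once if the button came up while the carriage was on its way, or the carriage was forced against its lock (value of joint release below 0.002 m and value of joint carriage above 0.008 m and x of nest in the frame of microscope below 0.054 m).
It fails at once if the sample was touched (contact force between the fingers and sample above 0.5 N).
It fails at once if the sample was lifted or left its ring (z of sample_mid in the frame of nest above 0.016 m or horizontal distance between sample_mid and nest above 0.01 m).
It fails at once if another thing on the table was moved or lifted (distance of any of spare_a, spare_b, oil, objective, slidebox, beaker, screwdriver from where it was at the start of the episode above 0.02 m).
It also fails if it takes over 32 s, if anything falls off the work surface, if the arm or the gripper's body presses on something with over 40 N, if the wrist force passes 120 N, or if a joint passes its speed limit or range.

## Working session

There is one attempt and no reset: what is moved stays moved. The work goes in short steps, Python scripts to look and compute and a tool call to move; the robot and the scene stay as the last step left them, time stands still between calls to the robot, and variables do not carry over. Pictures are saved under pics/ and viewed, and the job is handed in when it is done.

Besides the shell and the picture viewer there is one more tool, called after "Request:" in YAML: its name, and indented under it one key for each argument. arm_command: Moves the arm, as the interface text tells. Its arguments: {"type":"object","properties":{"targets":{"type":"array"},"jaw":{"type":"number"},"newtons":{"type":"number"}},"required":["targets"]}

```bash
mkdir -p pics; ls
python3 - <<'E'
from bench import bot, eyes
import cv2,numpy as np,pickle
s=bot.get_state()
for k,v in s.items(): print(k,np.round(v,3).tolist())
for n in ["scene","top","wrist"]:
    f=eyes.grab_frame(n); pickle.dump(f,open(f'pics/{n}0.pkl','wb'))
    cv2.imwrite(f'pics/{n}0.png',f['image'][...,::-1])
    print(n,{k:np.round(v,3).tolist() for k,v in f.items() if k!='image'})
E
```

```text
pics
clock 0.0
qpos [1.26, 0.469, -0.049, 1.534, 0.024, 1.141, -0.082]
qd [0.001, 0.002, 0.001, 0.001, 0.0, 0.0, 0.001]
effort [0.0, -51.03, -0.046, -23.771, 0.011, 0.008, -0.0]
tool_pos [187.54, -647.809, 230.232]
ee_rot [[0.961, 0.278, -0.001], [0.278, -0.961, 0.002], [-0.0, -0.002, -1.0]]
force [0.126, -1.244, 0.263]
ft_torque [0.059, 0.016, -0.036]
finger_gap 1.003
scene {'fov_y': 44.623, 'cx': 317.249, 'cy': 235.489, 'R': [[0.595, 0.803, -0.019], [0.583, -0.448, -0.678], [-0.553, 0.392, -0.735]], 't': [-370.222, -279.898, 1365.199]}
top {'fov_y': 45.189, 'cx': 317.929, 'cy': 250.534, 'R': [[0.002, -1.0, -0.006], [-0.996, -0.001, -0.091], [0.091, 0.006, -0.996]], 't': [47.909, 611.615, 1226.799]}
wrist {'fov_y': 65.706, 'cx': 317.255, 'cy': 239.153, 'mount': [[-0.0, -0.959, -0.282, 72.142], [1.0, -0.0, 0.0, 0.494], [-0.0, -0.282, 0.959, -143.274], [0.0, 0.0, 0.0, 1.0]]}
```

View pics/scene0.png

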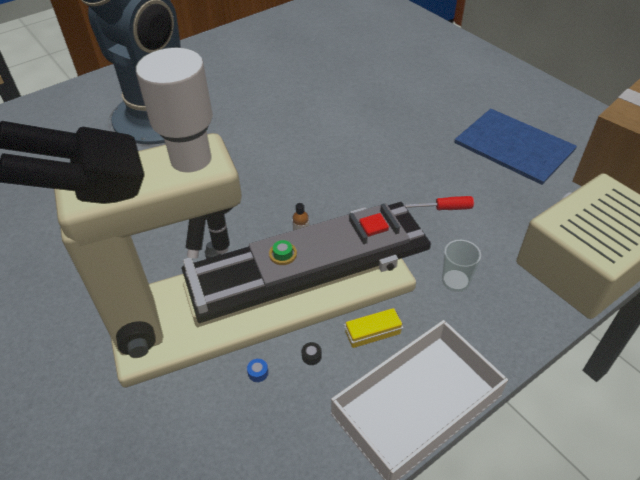

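View pics/top0.png

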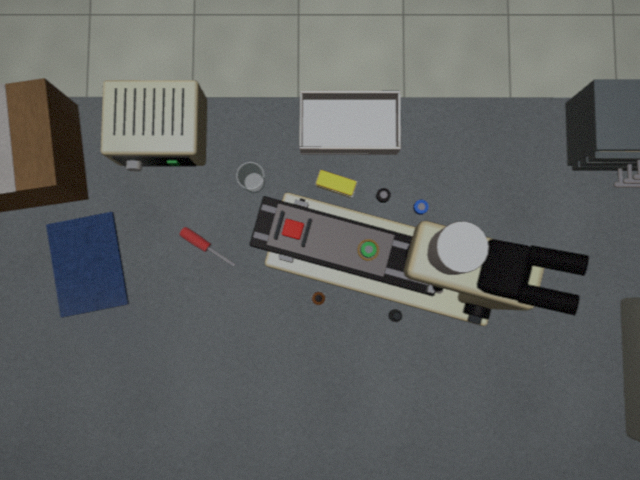

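View pics/wrist0.png

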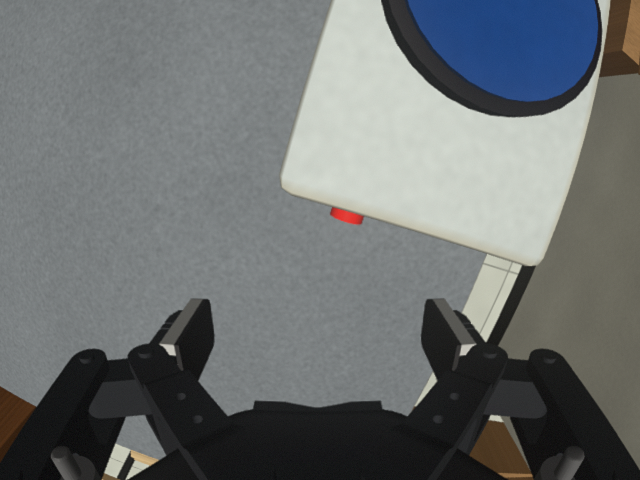

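The overview shows the red button at about (374,225) in scene and (292,229) in top. The sample is at (283,250) and (368,250). In the top view the microscope column lies to the right (-y). Next I triangulate.

```bash
cat > h.py <<'E'
import numpy as np,cv2,pickle
def ray(f,u,v):
    F=240/np.tan(np.radians(f['fov_y'])/2)
    d=f['R'].T@np.array([(u-f['cx'])/F,(v-f['cy'])/F,1]); return -f['R'].T@f['t'],d/np.linalg.norm(d)
def plane(f,u,v,z):
    c,d=ray(f,u,v); return c+d*(z-c[2])/d[2]
def tri(a,b):
    A=[];B=[]
    for c,d in(a,b):
        P=np.eye(3)-np.outer(d,d);A.append(P);B.append(P@c)
    X=np.linalg.lstsq(np.vstack(A),np.hstack(B),rcond=None)[0]
    return X,[np.linalg.norm(A[i]@X-B[i]) for i in(0,1)]
def blobs(img,kind,lo=15):
    h=cv2.cvtColor(img,cv2.COLOR_RGB2HSV);H,S,V=cv2.split(h)
    m={'red':((H<6)|(H>174))&(S>180)&(V>90),'green':(H>45)&(H<85)&(S>120)&(V>60),'blue':(H>100)&(H<125)&(S>180)&(V>100)}[kind].astype(np.uint8)
    n,l,st,c=cv2.connectedComponentsWithStats(m)
    return [(st[i,4],np.round(c[i],1).tolist(),st[i,:4].tolist()) for i in range(1,n) if st[i,4]>=lo]
E
python3 - <<'E'
from h import *
F={n:pickle.load(open(f'pics/{n}0.pkl','rb')) for n in('scene','top')}
for n in F:
    for k in('red','green'): print(n,k,blobs(F[n]['image'],k))
    i=F[n]['image']; 
for n,(x,y,w,h) in dict(scene=(230,170,220,120),top=(230,180,220,120)).items():
    cv2.imwrite(f'pics/{n}_crop.png',cv2.resize(F[n]['image'][y:y+h,x:x+w,::-1],None,fx=3.6,fy=3.6,interpolation=cv2.INTER_CUBIC))
E
```

```text
scene red [(np.int32(361), [455.0, 202.1], [437, 197, 36, 12]), (np.int32(390), [373.5, 223.7], [360, 214, 28, 21])]
scene green [(np.int32(233), [282.3, 250.5], [273, 240, 19, 20])]
top red [(np.int32(254), [292.8, 228.8], [283, 220, 20, 19])]
top green [(np.int32(38), [171.5, 161.4], [167, 160, 10, 4]), (np.int32(108), [368.2, 249.2], [361, 242, 15, 15])]
```

View pics/scene_crop.png

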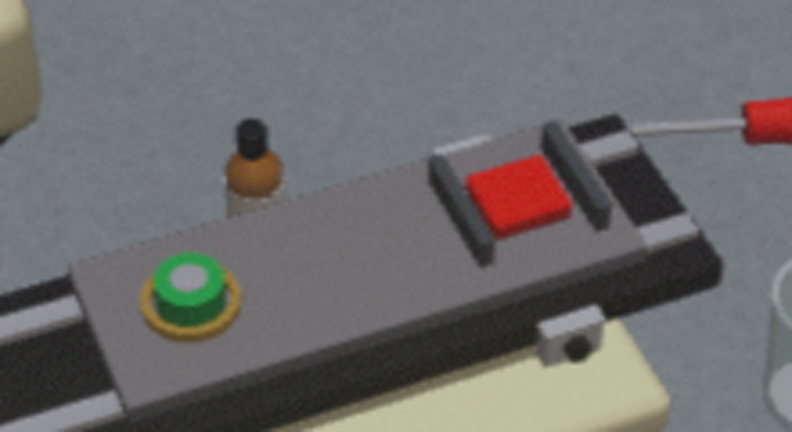

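View pics/top_crop.png

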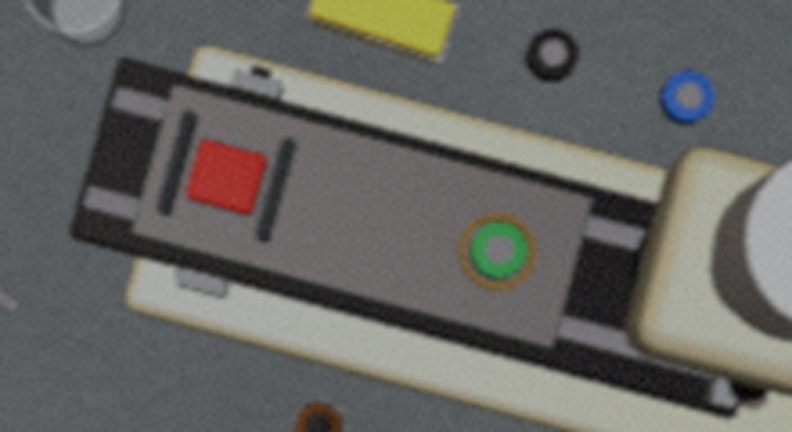

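Run:
```python
from h import *
F={n:pickle.load(open(f'pics/{n}0.pkl','rb')) for n in('scene','top')}
b=tri(ray(F['scene'],373.5,223.7),ray(F['top'],292.8,228.8)); s=tri(ray(F['scene'],283,248.5),ray(F['top'],368.4,250))
print(b,s)
pb=[plane(F['scene'],373.5,223.2,109),plane(F['top'],292.8,228.8,109)]
ps=[plane(F['scene'],283,248.5,115),plane(F['top'],368.4,250,115)]
print(pb,ps)
for B,S in zip(pb,ps):
    d=(S-B)[:2]; print(np.linalg.norm(d),np.degrees(np.arctan2(d[1],d[0])))
# edges of plate in the top view:
```

```text
(array([648.43245334,  99.45686241, 107.78270107]), [np.float64(0.594701597061552), np.float64(0.5947015970619763)]) (array([605.40340043, -53.34443401, 112.44557823]), [np.float64(0.6529319548083506), np.float64(0.6529319548080974)])
[array([648.11196365,  98.86933732, 109.        ]), array([648.63395053,  99.87470233, 109.        ])] [array([607.71761905, -53.93851041, 115.        ]), array([604.82688187, -53.69382493, 115.        ])]
158.0567664015236 -104.80727925965691
159.6945579252967 -105.92136693898746
```

Run:
```python
from h import *
F={n:pickle.load(open(f'pics/{n}0.pkl','rb')) for n in('scene','top')}
T=F['top']
for n,u,v,z in [('eye tip1',587,262,420),('eye tip2',578,312,400),('foot corner',487,324,0),('knob',478,322,60),('head corner',540,305,330),('foot corner near',266,264,20),('dark box ur',570,165,50),('beige',622,300,100),('beige2',625,440,100),('oil',319,298,60),('driver tip',234,265,5),('objective',396,315,40)]:
    p=plane(T,u,v,z); print(n,p.round(),'r',np.hypot(*p[:2]).round())
# microscope frame estimates
d=np.radians(-105.3); ex=np.array([np.cos(d),np.sin(d)]); ey=np.array([-ex[1],ex[0]])
N=np.array([606,-53.5]); O=N+33*ex
for x in(-320,180,260): 
  for y in(-85,85):
    p=O+x*ex+y*ey; print(x,y,p.round(),np.hypot(*p).round())
```

```text
eye tip1 [ 559. -353.  420.] r 662.0
eye tip2 [ 485. -346.  400.] r 596.0
foot corner [ 453. -322.    0.] r 556.0
knob [ 459. -287.   60.] r 541.0
head corner [ 495. -316.  330.] r 587.0
foot corner near [583. 163.  20.] r 605.0
dark box ur [ 796. -495.   50.] r 937.0
beige [ 505. -568.  100.] r 760.0
beige2 [ 228. -562.  100.] r 606.0
oil [508.  46.  60.] r 510.0
driver tip [581. 235.   5.] r 627.0
objective [ 473. -118.   40.] r 487.0
-320 -85 [600. 246.] 648.0
-320 85 [764. 201.] 790.0
180 -85 [ 468. -237.] 524.0
180 85 [ 632. -281.] 692.0
260 -85 [ 447. -314.] 546.0
260 85 [ 611. -359.] 708.0
```

Request:
arm_command:
  targets:
    - [0,-1.4,-0.3,0,0,0]
    - [0,-2.8,-0.6,0,0,0]
    - [0,-4.2,-1,0,0,0]
    - [0,-5.6,-1,0,0,0]
    - [0,-7,-1,0,0,0]
    - [0,-7.6,-1,0,0,0]
    - [0,-7.6,-1,0,0,0]
  jaw: -1
  newtons: 40

```text
clock: 0.85
tool_pos: [123.5, -427.0, 261.4]
ee_rot: [[0.961, 0.278, -0.0], [0.278, -0.961, 0.0], [-0.0, -0.0, -1.0]]
force: [0.2, -1.0, 0.1]
finger_gap: -0.003
```

Request:
arm_command:
  targets:
    - [1.55,-0.08,0,0,0,-1]
    - [3.08,-0.32,0,0,0,-2]
    - [4.57,-0.72,0,0,0,-3]
    - [6.02,-1.28,0,0,0,-4]
    - [7.4,-1.98,0,0,0,-5]
    - [8.7,-2.83,0,0,0,-6]
    - [9.9,-3.8,0,0,0,-7]
    - [11.0,-4.9,0,0,0,-8]
    - [11.97,-6.1,0,0,0,-9]
    - [12.82,-7.4,0,0,0,-9.75]

```text
clock: 1.85
tool_pos: [434.1, -107.8, 261.4]
ee_rot: [[0.262, 0.965, 0.002], [0.965, -0.262, 0.001], [0.001, 0.001, -1.0]]
force: [1.8, -0.1, -0.3]
finger_gap: -0.004
```

Request:
arm_command:
  targets:
    - [1.6,0,0,0,0,0]
    - [3.2,0,0,0,0,0]
    - [4.8,0,0,0,0,0]
    - [6.4,0.5,0,0,0,0]
    - [7.6,1.5,0,0,0,0]
    - [8.5,2.7,0.5,0,0,0]
    - [8.5,4.0,1,0,0,0]
    - [8.5,5.1,2,0,0,0]
    - [8.5,5.1,2.7,0,0,0]
    - [8.5,5.1,2.7,0,0,0]

```text
clock: 2.85
tool_pos: [646.4, 94.9, 175.4]
ee_rot: [[0.266, 0.964, -0.008], [0.964, -0.266, -0.0], [-0.002, -0.007, -1.0]]
force: [-2.0, 0.8, -0.8]
finger_gap: -0.001
```

Run:
```python
from h import *
from bench import bot, eyes
s=bot.get_state()
print(s['clock'],s['tool_pos'],s['qpos'].round(2) if hasattr(s['qpos'],'round') else s['qpos'],s['force'])
pickle.dump(s,open('pics/s1.pkl','wb'))
for n in["wrist","scene","top"]:
    f=eyes.grab_frame(n); pickle.dump(f,open(f'pics/{n}1.pkl','wb')); cv2.imwrite(f'pics/{n}1.png',f['image'][...,::-1])
    if n!='top': print(n,blobs(f['image'],'red'),blobs(f['image'],'green'))
```

```text
2.85 [646.44227665  94.94752397 175.41340203] [ 0.23  0.57 -0.65  1.61  0.37  1.09 -0.78] [-1.98294946  0.79022481 -0.79037102]
wrist [(np.int32(207), [224.2, 3.6], [209, 0, 29, 11]), (np.int32(3731), [316.4, 243.3], [287, 212, 60, 64])] []
scene [(np.int32(357), [454.9, 202.1], [437, 197, 36, 12]), (np.int32(391), [373.5, 223.8], [360, 214, 28, 21])] [(np.int32(234), [282.3, 250.6], [273, 240, 19, 20])]
```

View pics/wrist1.png

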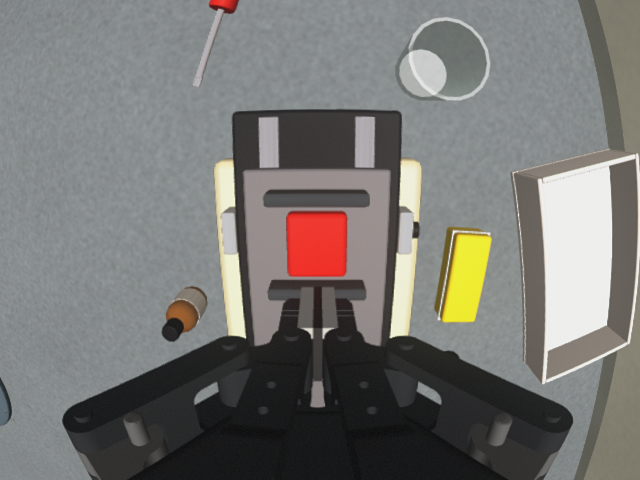

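View pics/scene1.png

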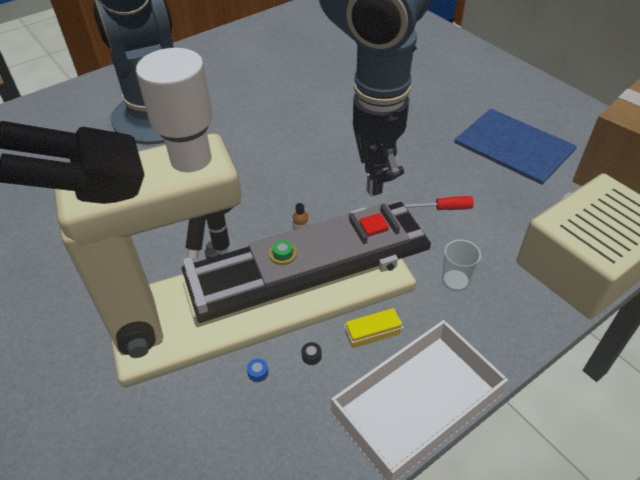

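The wrist view shows the button at (316,243) between the two ridges, with closed fingers just behind it in line. The bed looks aligned with the tool. I'll cast these pixels onto the 109 mm plane.

```bash
cat >> h.py <<'E'
def wray(f,s,u,v):
    F=240/np.tan(np.radians(f['fov_y'])/2); du,dv=u-f['cx'],v-f['cy']; r=np.hypot(du,dv); th=r/F
    d=np.array([np.sin(th)*du/r,np.sin(th)*dv/r,np.cos(th)]); M=np.array(f['mount']);R=np.array(s['ee_rot'])
    return R@M[:3,3]+s['tool_pos'],R@M[:3,:3]@d
def wplane(f,s,u,v,z):
    c,d=wray(f,s,u,v); return c+d*(z-c[2])/d[2]
E
python3 - <<'E'
from h import *
from bench import bot
f=pickle.load(open('pics/wrist1.pkl','rb'));s=pickle.load(open('pics/s1.pkl','rb'))
S=pickle.load(open('pics/scene1.pkl','rb'))
print('button w',wplane(f,s,316.6,244,109), tri(wray(f,s,316.6,244),ray(S,373.5,223.2)))
for a,b,z in[((289,214),(289,274),109),((345,214),(345,274),109),((243,172),(245,330),97),((390,172),(386,330),97)]:
    p,q=wplane(f,s,*a,z),wplane(f,s,*b,z); d=q-p; print(p.round(1),q.round(1),np.degrees(np.arctan2(d[1],d[0])))
s=bot.get_state();print(s['clock'],s['tool_pos'],np.array(s['ee_rot']).round(3),s['force'])
E
```

```text
button w [647.9837494  101.52952132 109.        ] (array([647.24853421, 100.51708317, 106.8742049 ]), [np.float64(0.6431169718029573), np.float64(0.6431169718026377)])
[637.4 123.3 109. ] [626.7  87.5 109. ] -106.72998450853424
[668.7 114.7 109. ] [659.5  78.6 109. ] -104.19305362335152
[616.1 153.6  97. ] [582.1  50.6  97. ] -108.2870497440884
[701.7 130.   97. ] [676.6  25.   97. ] -103.44536081379756
3.0 [647.65130839  97.12495052 181.37404239] [[ 0.264  0.964  0.002]
 [ 0.964 -0.264  0.001]
 [ 0.002  0.001 -1.   ]] [0.1129951  0.13527732 1.21391093]
```

Request:
arm_command:
  targets:
    - [0,0,0.6,0,0,0]
    - [0,0,1.3,0,0,0]
    - [0,0,1.9,0,0,0]
    - [0,0,2.1,0,0,0]
    - [0,0,2.2,0,0,0]
    - [0,0,2.2,0,0,0]

```text
clock: 3.6
tool_pos: [647.7, 96.6, 115.6]
ee_rot: [[0.265, 0.964, 0.002], [0.964, -0.265, 0.0], [0.001, 0.002, -1.0]]
force: [-0.5, -0.7, 0.8]
finger_gap: -0.0
```

Request:
arm_command:
  targets:
    - [0,0,0.1,0,0,0]
    - [0,0,0.2,0,0,0]
    - [0,0,0.3,0,0,0]
    - [0,0,0.4,0,0,0]
    - [0,0,0.4,0,0,0]
    - [0,0,0.4,0,0,0]

```text
clock: 4.2
tool_pos: [647.7, 96.4, 102.8]
ee_rot: [[0.265, 0.964, 0.001], [0.964, -0.265, 0.0], [0.001, 0.001, -1.0]]
force: [1.1, 0.8, 4.6]
finger_gap: 0.001
```

Request:
arm_command:
  targets:
    - [0,0,0.06,0,0,0]
    - [0,0,0.12,0,0,0]
    - [0,0,0.15,0,0,0]
    - [0,0,0.15,0,0,0]

```text
clock: 4.6
tool_pos: [647.8, 96.4, 100.9]
ee_rot: [[0.265, 0.964, 0.002], [0.964, -0.265, -0.001], [-0.0, 0.002, -1.0]]
force: [-4.9, -1.9, 19.3]
finger_gap: 0.0
```

Request:
arm_command:
  targets:
    - [-0.1,0,0,0,0,0]
    - [-0.25,0,0,0,0,0]
    - [-0.4,0,0,0,0,0]
    - [-0.55,0,0,0,0,0]
    - [-0.7,0,0,0,0,0]
    - [-0.85,0,0,0,0,0]
    - [-1.0,0,0,0,0,0]
    - [-1.0,0,0,0,0,0]

```text
clock: 5.4
tool_pos: [640.3, 68.8, 100.9]
ee_rot: [[0.265, 0.964, 0.004], [0.964, -0.265, 0.002], [0.003, 0.003, -1.0]]
force: [-3.2, 0.8, 16.4]
finger_gap: 0.001
```

Run:
```python
from h import *
from bench import bot, eyes
s=bot.get_state()
print(s['clock'],s['tool_pos'],s['force'])
for n in["wrist","scene"]:
    f=eyes.grab_frame(n); pickle.dump(f,open(f'pics/{n}2.pkl','wb')); cv2.imwrite(f'pics/{n}2.png',f['image'][...,::-1])
    print(n,blobs(f['image'],'red'),blobs(f['image'],'green'))
```

```text
5.4 [640.26766276  68.84791177 100.92792117] [-3.20771741  0.84089134 16.42338952]
wrist [(np.int32(3777), [310.0, 275.8], [271, 252, 85, 80])] []
scene [(np.int32(357), [455.0, 202.2], [437, 197, 36, 12]), (np.int32(180), [358.4, 233.5], [344, 224, 28, 17])] [(np.int32(234), [265.3, 255.8], [256, 245, 19, 20])]
```

View pics/scene2.png

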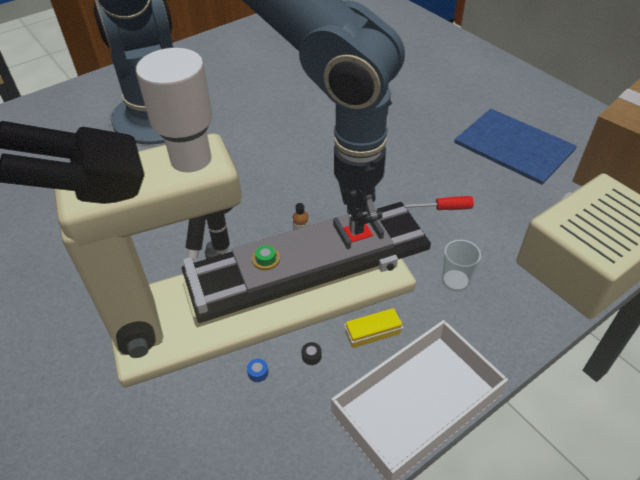

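View pics/wrist2.png

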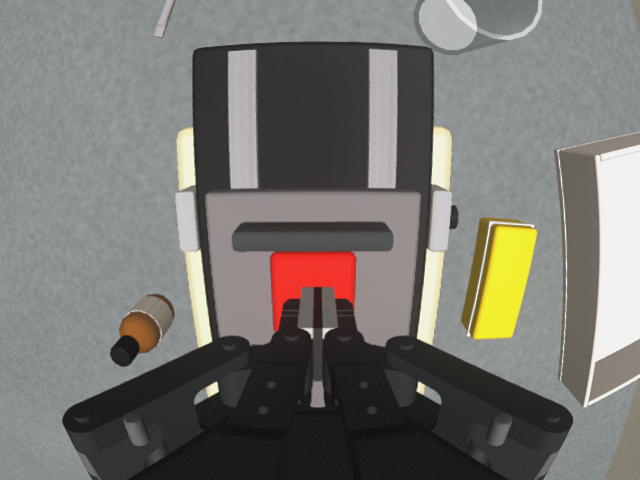

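The carriage has followed by about 29 mm: in the scene view the sample moved from (282,250) to (265,256). The button is still down and the sample is seated, so I continue.

Request:
arm_command:
  targets:
    - [-0.15,0,0,0,0,0]
    - [-0.3,0,0,0,0,0]
    - [-0.45,0,0,0,0,0]
    - [-0.6,0,0,0,0,0]
    - [-0.75,0,0,0,0,0]
    - [-0.9,0,0,0,0,0]
    - [-1.05,0,0,0,0,0]
    - [-1.2,0,0,0,0,0]
    - [-1.2,0,0,0,0,0]

```text
clock: 6.4
tool_pos: [630.8, 34.0, 100.9]
ee_rot: [[0.265, 0.964, 0.003], [0.964, -0.265, 0.001], [0.002, 0.003, -1.0]]
force: [-3.0, 1.1, 17.8]
finger_gap: -0.0
```

Request:
arm_command:
  targets:
    - [-0.1,0,0,0,0,0]
    - [-0.2,0,0,0,0,0]
    - [-0.3,0,0,0,0,0]
    - [-0.4,0,0,0,0,0]
    - [-0.5,0,0,0,0,0]
    - [-0.5,0,0,0,0,0]

```text
clock: 7.0
tool_pos: [627.0, 19.9, 100.9]
ee_rot: [[0.264, 0.964, 0.004], [0.964, -0.264, 0.002], [0.002, 0.003, -1.0]]
force: [-3.3, 1.7, 18.5]
finger_gap: -0.002
```

Run:
```python
from h import *
from bench import bot, eyes
s=bot.get_state()
print(s['clock'],s['tool_pos'],s['force'])
for n in["scene"]:
    f=eyes.grab_frame(n); pickle.dump(f,open(f'pics/{n}3.pkl','wb')); cv2.imwrite(f'pics/{n}3.png',cv2.resize(f['image'][180:330,150:400,::-1],None,fx=3,fy=3))
    print(n,blobs(f['image'],'red'),blobs(f['image'],'green'))
```

```text
7.0 [626.96544866  19.88817043 100.92144483] [-3.3432978   1.74163012 18.4795139 ]
scene [(np.int32(354), [455.2, 202.1], [437, 197, 36, 12]), (np.int32(196), [330.0, 242.3], [316, 232, 28, 18])] [(np.int32(244), [234.2, 265.1], [224, 255, 21, 20])]
```

View pics/scene3.png

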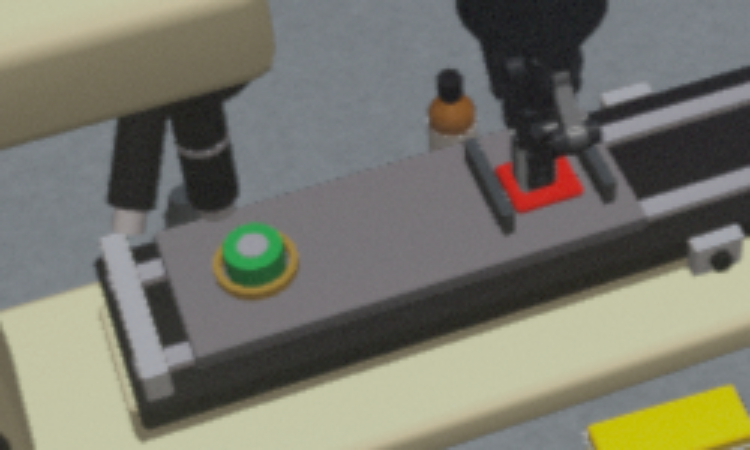

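The carriage is now about 81 mm in. In the crop its leading edge (about 160–195) is still short of the aluminium end stop (about 120–170), by 20–25 mm. I continue slowly.

Request:
arm_command:
  targets:
    - [-0.1,0,0,0,0,0]
    - [-0.2,0,0,0,0,0]
    - [-0.3,0,0,0,0,0]
    - [-0.4,0,0,0,0,0]
    - [-0.5,0,0,0,0,0]
    - [-0.5,0,0,0,0,0]

```text
clock: 7.65
tool_pos: [623.2, 6.3, 100.9]
ee_rot: [[0.264, 0.965, 0.005], [0.965, -0.264, 0.003], [0.004, 0.004, -1.0]]
force: [-2.6, 3.3, 17.0]
finger_gap: 0.001
```

Request:
arm_command:
  targets:
    - [-0.1,0,0,0,0,0]
    - [-0.2,0,0,0,0,0]
    - [-0.3,0,0,0,0,0]
    - [-0.4,0,0,0,0,0]
    - [-0.4,0,0,0,0,0]

```text
clock: 8.15
tool_pos: [621.4, -2.6, 100.9]
ee_rot: [[0.262, 0.965, 0.008], [0.965, -0.262, 0.007], [0.009, 0.006, -1.0]]
force: [2.6, 7.0, 12.5]
finger_gap: 0.002
```

Run:
```python
from h import *
from bench import bot, eyes
s=bot.get_state()
print(s['clock'],s['tool_pos'],s['force'])
for n in["scene"]:
    f=eyes.grab_frame(n); pickle.dump(f,open(f'pics/{n}4.pkl','wb')); cv2.imwrite(f'pics/{n}4.png',cv2.resize(f['image'][180:330,150:400,::-1],None,fx=3,fy=3))
    print(n,blobs(f['image'],'red'),blobs(f['image'],'green'))
```

```text
8.15 [621.42298823  -2.57534316 100.93654366] [ 2.64418153  7.04108893 12.5003586 ]
scene [(np.int32(351), [455.0, 202.1], [437, 197, 36, 12]), (np.int32(194), [325.2, 244.2], [313, 235, 23, 18])] [(np.int32(244), [225.6, 267.5], [215, 257, 21, 20])]
```

View pics/scene4.png

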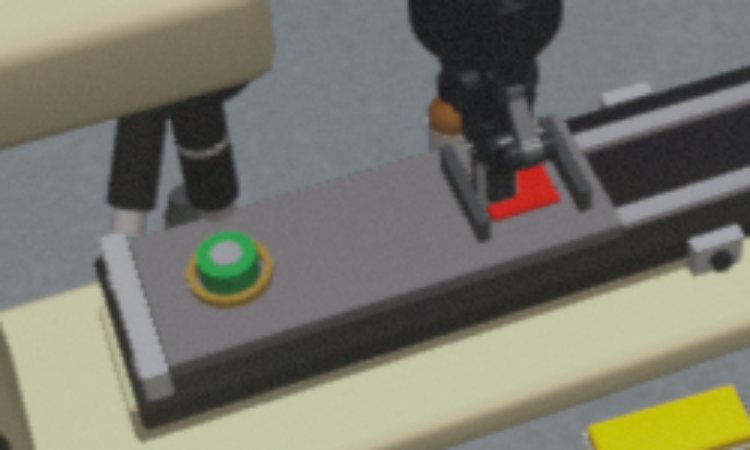

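The carriage's leading edge now touches the end stop, and the fingers have slipped forward on the button toward the front ridge. I'll push gently a bit further to confirm it is seated, keeping the button down.

Request:
arm_command:
  targets:
    - [-0.1,0,0.05,0,0,0]
    - [-0.2,0,0.05,0,0,0]
    - [-0.25,0,0.05,0,0,0]
    - [-0.25,0,0.05,0,0,0]

```text
clock: 8.6
tool_pos: [621.3, -3.7, 100.9]
ee_rot: [[0.259, 0.966, 0.013], [0.966, -0.259, 0.015], [0.018, 0.009, -1.0]]
force: [3.9, 15.7, 14.1]
finger_gap: -0.0
```

Run:
```python
from h import *
from bench import bot, eyes
s=bot.get_state()
print(s['clock'],s['tool_pos'],s['force'])
f=eyes.grab_frame("scene");print(blobs(f['image'],'green'))
```

```text
8.6 [621.25567262  -3.74132438 100.87772269] [ 3.88098248 15.70859374 14.12085986]
[(np.int32(243), [225.5, 267.5], [215, 257, 21, 21])]
```

Request:
arm_command:
  targets:
    - [0,0,-0.1,0,0,0]
    - [0,0,-0.2,0,0,0]
    - [0,0,-0.35,0,0,0]
    - [0,0,-0.5,0,0,0]
    - [0.1,0,-0.7,0,0,0]
    - [0.25,0,-1.0,0,0,0]
    - [0.4,0,-1.5,0,0,0]
    - [0.5,0,-2.2,0,0,0]
    - [0.5,0,-2.5,0,0,0]
    - [0.5,0,-2.5,0,0,0]

```text
clock: 9.65
tool_pos: [621.4, -1.1, 173.3]
ee_rot: [[0.266, 0.964, 0.003], [0.964, -0.266, -0.001], [0.0, 0.003, -1.0]]
force: [1.1, -0.1, 0.4]
finger_gap: 0.002
```

Run:
```python
from h import *
from bench import bot, eyes
import time
s=bot.get_state()
print(s['clock'],s['tool_pos'],s['force'])
F={}
for n in["wrist","scene","top"]:
    f=F[n]=eyes.grab_frame(n); pickle.dump(f,open(f'pics/{n}5.pkl','wb')); cv2.imwrite(f'pics/{n}5.png',f['image'][...,::-1])
    print(n,blobs(f['image'],'red'),blobs(f['image'],'green'))
cv2.imwrite('pics/scene5c.png',cv2.resize(F['scene']['image'][180:330,150:400,::-1],None,fx=3,fy=3))
pickle.dump(s,open('pics/s5.pkl','wb'))
```

```text
9.65 [621.43795041  -1.14951642 173.29757354] [ 1.0632416  -0.12676571  0.38115638]
wrist [(np.int32(3905), [313.1, 235.2], [283, 203, 61, 66])] []
scene [(np.int32(352), [455.0, 202.1], [437, 197, 36, 12]), (np.int32(419), [321.2, 239.6], [308, 229, 28, 23])] [(np.int32(248), [225.6, 267.5], [215, 257, 21, 21])]
top [] [(np.int32(38), [171.5, 161.4], [167, 160, 10, 4])]
```

View pics/scene5c.png

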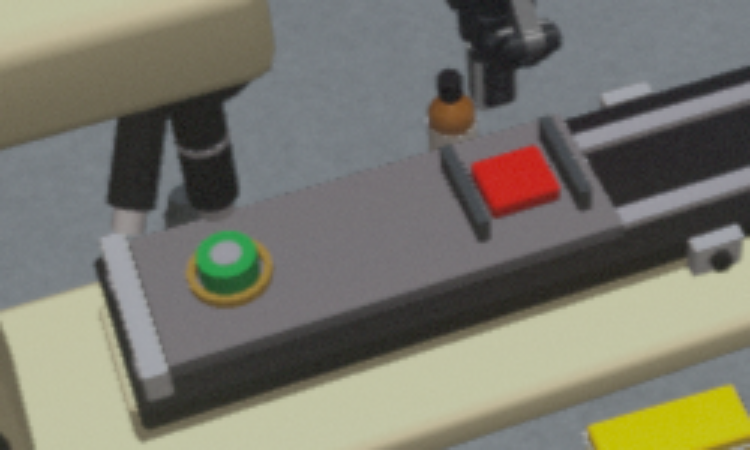

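View pics/wrist5.png

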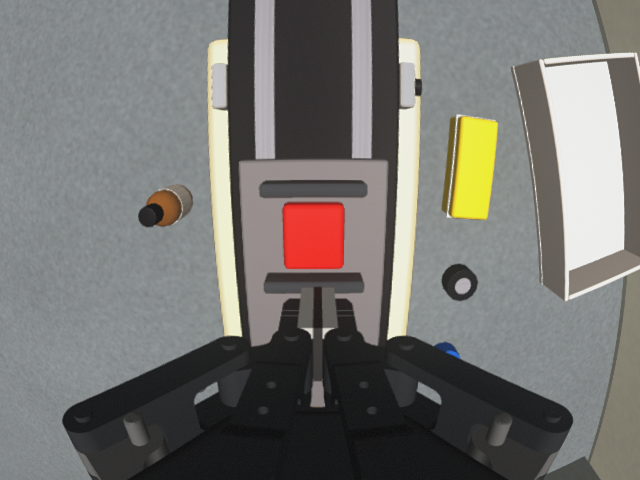

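The carriage sits against the stop with the sample in its ring at (225.6,267.5), unmoved by the lift. Next I check the button height from two views.

Run:
```python
from h import *
from bench import bot
s=pickle.load(open('pics/s5.pkl','rb'));W=pickle.load(open('pics/wrist5.pkl','rb'));S=pickle.load(open('pics/scene5.pkl','rb'))
b=tri(wray(W,s,313.6,236),ray(S,321.2,239.1));print('button',b)
b0=plane(S,373.5,223.2,109)
for z in(101,109): print(z,plane(S,321.2,239.1,z),wplane(W,s,313.6,236,z))
g0=plane(S,282.3,250.5,110);g1=plane(S,225.6,267.5,110);print('travel sample',np.linalg.norm(g1-g0),'button(109)',np.linalg.norm(plane(S,321.2,239.1,109)-b0))
s=bot.get_state();print(s['clock'],s['force'])
```

```text
button (array([623.00317711,  10.34685068, 107.14214913]), [np.float64(0.45630668912034594), np.float64(0.45630668912005135)])
101 [618.04790432  13.4050853  101.        ] [622.8549702    8.97848479 101.        ]
109 [623.95256751   9.12971967 109.        ] [623.50800207  11.16288163 109.        ]
travel sample 92.8033463498262 button(109) 92.9347911059373
9.8 [0.21652213 1.07846297 0.2810212 ]
```

The button measures 107.1 mm high, against 106.9 mm by the same method at the start, so it is fully up. Button and sample both travelled 93 mm. I'm handing in.

Run:
```python
from bench import bot, workorder
s=bot.get_state(); print(s['clock'],abs(s['qd']).max(),s['finger_gap'])
print(workorder.sign_off())
```

```text
9.8 0.010077035352466577 -0.0009680731578047988
the job is handed in; nothing more can be done
None
```

I pressed the lock button with closed fingertips and pushed the carriage in to its end stop with the button held down. I then lifted straight up so the lock could catch, and handed the job in at 9.8 s. No verdict was reported.

**Last checks:**
- **Travel:** button and sample both moved about 93 mm, within the stated 75–110 mm. The carriage edge lies against the stop block in the scene view. Extra pushing met about 16 N of resistance with no further movement.
- **Button:** two views put its top at 107.1 mm, against 106.9 mm by the same method before pressing, so it is up. Both read about 2 mm below the text's 109 mm, which is within the calibration error.
- **Sample:** it still sits upright in its brass ring and did not shift when I lifted off.
- **Clearance:** the fingertips are about 64 mm above the button, and the measured force is near zero.
- **Other things on the table:** I saw no sign of any being moved. The screwdriver's handle stayed at the same image position in the scene view; the others I judged only by eye.

After lifting I did not test the lock by pulling on the carriage. That it is locked rests on the button having come up, which the task says happens at the stop only when the carriage is fully in.

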